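# Loosen the unmarked clamp and tip the polishing chips through the funnel

### The arm

A 6-joint arm with a two-finger parallel gripper is mounted at the origin on the work surface. World frame = base frame: x ahead of the robot, y to its left, z up, the work surface at z = 0. Lengths are in m, angles in degrees, forces in N, time in s.
With the tool pointing down it reaches from about 0.4 to 0.825 m from the base axis. Payload 7 kg.
Tool frame: the origin (TCP) lies on the centre line of the jaws, within the pads' length; the fingertips stand 8 mm ahead of it and the grasp point (between the pads) lies 11 mm behind it; z points along the fingers, y is the line along which they close (so a half turn about z gives the same grasp; the last joint's range is limited). The gripper opens to 88 mm and grips with 3 to 60 N. Pads are 19 mm wide; open, the fingers measure 130 mm over their backs; the gripper's body (78 mm by 193 mm) begins 47 mm behind the grasp point.
Start: joints at [85.72, 20.546, 0.682, 0, -70.136, -16.507], TCP at [0.24, 0.631, 0.2] pointing down, gripper open.
Joint ranges: [-176.03, 176.03], [-82.01, 121.73], [-58.28, 71.71], [-173.87, 95.51], [-174.79, -0.11], [-173.66, 173.66]. Speed limits (degrees/s): [136.94, 136.94, 172.46, 180, 180, 180].

### API

Orientations are given as [roll, pitch, yaw] about the fixed x, y, z axes, in that order (R = Rz(yaw) Ry(pitch) Rx(roll)).
In Python, from plant import ctrl, vision gives the robot as it stands. The module is installed in compiled form; this text tells all that it offers.
- The arm moves only by the tool move_arm, never from a script. Its argument "moves" is one flat list of numbers, 7 for each row, row after row: the finger opening in cm, from 0 to 8.76, then the shift along the tool's x, y, z in cm, then the turn, a rotation vector about the tool's x, y, z in rad. A call has 1 to 8 rows; each row shifts and turns the commanded pose from where the row before left it, along the tool's axes as they then stand; what a row does not reach is not made up. A row lasts 1/10 s, in which the tool goes at most 50 mm and 8.59 degrees, less where a joint would pass 70% of its speed; a pose out of reach is approached as far as the arm can. A call with a gripper value outside its range is refused whole. The fingers move at their own pace and stop on an object; the grip force is fixed at half the most. Time passes only in rows, so rows that do not move let the fingers close. It gives the time, the measured TCP pose, the force, the opening and the grip force at its end, in the units of the state.
- ctrl.get_obs(): the state, without advancing time (a new reading comes with each control period).
- vision.snapshot(name): name is "side" or "top"; returns (picture, depth): 400x640x3 uint8, red, green, blue; 400x640 float32, m along the optical axis (not along the pixel's ray), 0 where there is no reading.
- vision.camera_model(name): a dict with "vertical_fov" (degrees; the focal length in pixels is half the picture's height over the tangent of half this angle, whatever the lens; pixels are square), "cx", "cy" (the principal point, pixels), "D" ([k1, k2, p1, p2, k3] as OpenCV has them; the pictures are not rectified), "cam_to_world" (4x4, takes a point from camera to world coordinates). Camera axes: x right, y down, z forward; pixel columns grow to the right and rows downward; lengths in m; the calibration is good to about 2 mm. A picture is of the moment at which its call begins. camera_model takes no time and is no camera call.
- ctrl.close_job(): hands the job in; it is judged then, once.
The state is a dict: "clock": time; "joint_pos": joint angles; "qvel": joint speeds; "tau": joint torques, N m; "tool_pos": TCP position; "orientation": TCP orientation; "force": force on the tool from outside, world axes, zero at the start; "moment": the same for the moment, N m; "opening": finger opening in m; "gripper_force": force on a finger pad.
Only numpy, scipy, OpenCV 4.12 (cv2) and the standard library are available. Lean on these libraries where they do the work, as an engineer would, in place of code of your own. Each camera call takes 0.05 s, during which the arm holds its last target. There are 200 camera calls.

### The job

Fill the tumbling jar: the pan of ceramic chips is held by a clamp knob whose thread may be left- or right-handed, so feel which way it gives and loosen it by about a sixth of a turn, which frees the pan. Then lift the pan's red handle to tip every chip through the funnel into the jar, and lower the pan gently back to level, never letting it drop. Do not pick at the chips with the fingers, keep the jar standing in its place, and leave the other things on the bench alone.

Things in the scene. Friction and masses are not known exactly. Their poses are not given: they have to be found in the camera images.
- pan (a joint): tilt of the steel tipping pan in rad (inside 100 x 56 mm, walls 28 mm high, open at the lip): 0 level and resting, grows as its handle rises, stop at 1.1. It falls back by its own weight (about 0.3 kg, some 2 N at the handle) unless held. Clamped (rises less than 0.05) until the knob is loosened
- pan_handle (a point): middle of the pan's red round handle bar, 10 mm thick, 62 mm free between its side arms, at the robot's side of the pan. Turns with the pan: x to the hinge when level, y along the bar. When level it is 158 mm behind the hinge line and 14 mm above it, 186 mm above the table; 53 mm clear to the pan's rear wall, free below
- pan_hinge (a point): middle of the fixed hinge line, which is the pan's pouring lip, 172 mm above the table. Frame of the rig: x level in the pouring direction (from handle to funnel), y along the hinge line (left, seen from the handle), z up. The handle swings on an arc about this line, up and towards +x
- knob (a joint): angle of the clamp knob in rad, 0 clamped (starts within 0.05), positive anticlockwise from above; stops at 1.4 either way. Its screw is right- or left-handed, which cannot be seen: one way is tight (hard stop within about 0.2), the other way it turns with light friction (0.06 N m) and stays where left. The pan is free from 0.85 on
- knob_grip (a point): centre of the knob's upright yellow grip bar, 44 mm long (its own x axis), 13 mm wide, 26 mm high, on the vertical turning axis, 201 mm above the table, on a blue post at the right of the pan (60 mm behind the hinge line, 125 mm right of the middle). The dark dog under it clamps the pan's side tab at 0
- funnel_mouth (a point): centre of the rim of the orange fixed funnel, rim 136 mm across and 163 mm above the table, spout 36 mm inside, ending 3 mm above the jar
- jar_in (a point): centre of the inner floor of the clear loose jar standing under the spout between three small pegs: 50 mm outside, 45 mm inside, 66 mm high, floor 4 mm thick, z up the jar, 160 g
- chip0_c (a point): centre of a loose ceramic polishing chip (terracotta blunt cone, 15 mm across, 14 mm high, 12 g), at the start on the floor of the pan
- chip1_c (a point): centre of a loose ceramic polishing chip (white block 14 x 12 x 12 mm, 12 g), at the start on the floor of the pan
- chip2_c (a point): centre of a loose ceramic polishing chip (green short cylinder, 14 mm across, 13 mm high, 12 g), at the start on the floor of the pan
- chip3_c (a point): centre of a loose ceramic polishing chip (terracotta blunt cone, 15 mm across, 14 mm high, 12 g), at the start on the floor of the pan
- chip4_c (a point): centre of a loose ceramic polishing chip (white block 14 x 12 x 12 mm, 12 g), at the start on the floor of the pan
- chip5_c (a point): centre of a loose ceramic polishing chip (green short cylinder, 14 mm across, 13 mm high, 12 g), at the start on the floor of the pan
- thinner: bystander, loose: glass bottle with red label, 52 mm across, 100 mm high, origin under its centre
- tannin: bystander, loose: small amber bottle, 38 mm across, 75 mm high, origin under its centre
- sanding_block: bystander, loose: cork sanding block 70 x 45 x 26 mm, origin under its centre
- brush: bystander, loose: brush lying on the bench
- screwdriver: bystander, loose: screwdriver lying on the bench
- dish: bystander, loose: white shallow dish, 84 mm across, 24 mm high, origin under its centre
Not all that is in view belongs to the job. Of the things shaped like the part that bears jar_in, the clear one is meant.

How it is judged (in metres and radians):
On the way, in this order (a step that is already met when the one before it is completed fails the run):
1. the clamp knob is loosened by at least 0.85 rad, in the way it turns ((value of joint knob above 0.85 rad or value of joint knob below -0.85 rad)), for 0.2 s.
2. the pan is tipped by more than 0.5 rad (value of joint pan above 0.5 rad), for 0.2 s.
At the end, for the whole second after the job is handed in: all six chips lie inside the jar (centres within 22.5 mm of its axis and below 62 mm over its inner floor), the jar stands upright (within 0.1 rad) within 12 mm of where it was, the pan is back level (below 0.06 rad), and the knob is still loosened by 0.85 rad or more (value of joint pan below 0.06 rad and angle between jar_in's own z axis and vertical below 0.1 rad and distance of jar_in from where it was at the start of the episode below 0.012 m and (value of joint knob above 0.85 rad or value of joint knob below -0.85 rad) and z of chip0_c in the frame of jar_in between 0 and 0.062 m and horizontal distance between each of chip0_c, chip1_c, chip2_c, chip3_c, chip4_c, chip5_c and jar_in below 0.0225 m and z of chip1_c in the frame of jar_in between 0 and 0.062 m and z of chip2_c in the frame of jar_in between 0 and 0.062 m and z of chip3_c in the frame of jar_in between 0 and 0.062 m and z of chip4_c in the frame of jar_in between 0 and 0.062 m and z of chip5_c in the frame of jar_in between 0 and 0.062 m); the robot touches nothing.
It fails at once if the pan drops (falls faster than 5 rad/s) (velocity of joint pan below -5 rad/s).
It fails at once if the fingers handle a chip (over 1 N) (contact force between the fingers and chip0 above 1 N or contact force between the fingers and chip1 above 1 N or contact force between the fingers and chip2 above 1 N or contact force between the fingers and chip3 above 1 N or contact force between the fingers and chip4 above 1 N or contact force between the fingers and chip5 above 1 N).
It fails at once if a bystander is moved by more than 30 mm (distance of any of thinner, tannin, sanding_block, brush, screwdriver, dish from where it was at the start of the episode above 0.03 m).
It also fails if it takes over 66 s, if anything falls off the work surface, if the arm or the gripper's body presses on something with over 40 N, if the wrist force passes 120 N, or if a joint passes its speed limit or range.

## Working session

There is one attempt and no reset: what is moved stays moved. The work goes in short steps, Python scripts to look and compute and a tool call to move; the robot and the scene stay as the last step left them, time stands still between calls to the robot, and variables do not carry over. Pictures are saved under pics/ and viewed, at most 10 in all, crops included, and the job is handed in when it is done.

Besides the shell and the picture viewer there is one more tool, called after "Request:" by a JSON object that holds its "api" and its "payload", one argument or row to a line. move_arm: Moves the arm, as the interface text tells. Its arguments: {"type":"object","properties":{"moves":{"type":"array"}},"required":["moves"]}

```bash
mkdir -p pics
cat > h.py <<'E'
import numpy as np, cv2
from plant import ctrl, vision
def cam(n):
    m=vision.camera_model(n); f=200/np.tan(np.radians(m["vertical_fov"])/2)
    return np.array([[f,0,m["cx"]],[0,f,m["cy"]],[0,0,1]]),np.array(m["D"],float),np.array(m["cam_to_world"])
def ray(n,uv):
    K,D,T=cam(n); p=cv2.undistortPoints(np.array(uv,float).reshape(-1,1,2),K,D).reshape(-1,2)
    return T[:3,3],np.c_[p,np.ones(len(p))]@T[:3,:3].T
def plane(n,uv,z):
    o,d=ray(n,uv); return o+d*((z-o[2])/d[:,2])[:,None]
def depthpts(n,uv,dep):
    o,d=ray(n,uv); uv=np.array(uv,int); return o+d*dep[uv[:,1],uv[:,0]][:,None]
E
python3 - <<'E'
from h import *
for n in("top","side"):
    p,d=vision.snapshot(n); cv2.imwrite(f"pics/{n}0.png",p[:,:,::-1]); np.savez(f"pics/{n}0.npz",p=p,d=d)
    print(n,cam(n)[2].round(3).tolist())
print(ctrl.get_obs())
E
```

```text
top [[0.031, -0.979, 0.199, 0.301], [-0.999, -0.03, 0.01, -0.015], [-0.004, -0.199, -0.98, 1.606], [0.0, 0.0, 0.0, 1.0]]
side [[0.77, -0.421, 0.48, 0.04], [-0.638, -0.523, 0.565, -0.685], [0.013, -0.741, -0.671, 0.938], [0.0, 0.0, 0.0, 1.0]]
{'clock': 0.1, 'joint_pos': array([ 8.57211746e+01,  2.05889417e+01,  6.38792630e-01, -1.51809459e-02,
       -7.01343416e+01, -1.65040948e+01]), 'qvel': array([-0.00951196,  0.01322782,  0.17840094,  0.09139436,  0.05991506,
       -0.0037874 ]), 'tau': array([-2.18770117e-03, -5.84161091e+01,  2.93751186e+01,  7.01554924e+00,
        1.02102119e-02, -5.45111766e-05]), 'tool_pos': array([0.23941706, 0.63061908, 0.1990045 ]), 'orientation': array([ 1.79914936e+02, -1.03206045e-02, -2.07880818e+01]), 'force': array([-0.19600935,  0.27038545, -0.53702318]), 'moment': array([0.01784736, 0.07301328, 0.00293227]), 'gripper_force': 0.0, 'opening': 0.08795630932640294}
```

View pics/top0.png

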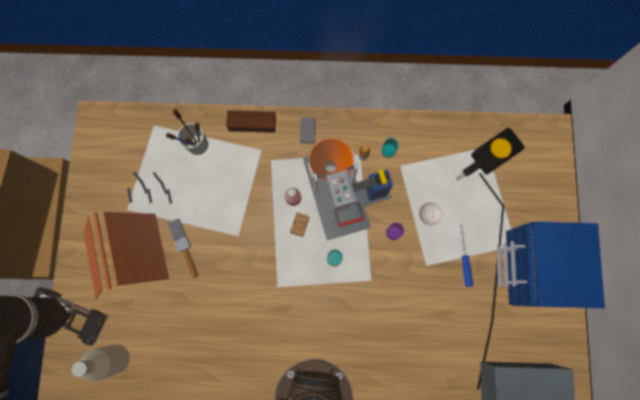

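View pics/side0.png

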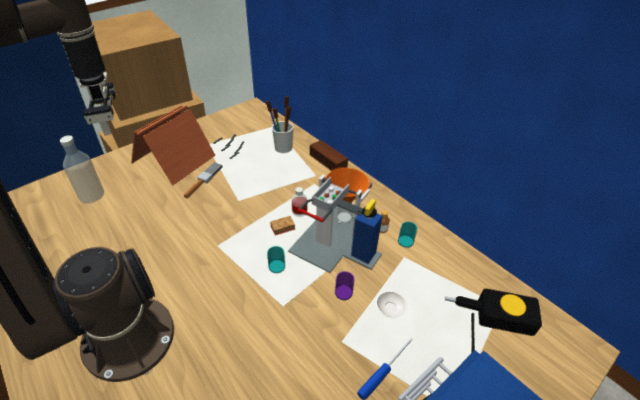

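Top view: the rig is at (340,190), with the yellow knob bar at (383,178), the red handle at (350,222) and the orange funnel at (331,158). Possible mix-ups: yellow meter dial (500,148) for the knob, red thinner label (292,196) for the handle, and the teal/purple cups (389,147), (395,231), (335,257) for the jar. I choose the yellow bar on the blue post, the red bar on the pan, and the clear jar under the funnel.

Run:
```python
from h import *
ims=[]
for n,(x0,x1,y0,y1) in {"top":(270,410,130,250),"side":(270,410,160,280)}.items():
    z=np.load(f"pics/{n}0.npz"); p,d=z["p"],z["d"]; hsv=cv2.cvtColor(p,cv2.COLOR_RGB2HSV)
    ims.append(cv2.resize(p[y0:y1,x0:x1],None,fx=2.8,fy=4/1.4,interpolation=cv2.INTER_CUBIC))
    H,S,V=[hsv[...,i].astype(int) for i in range(3)]
    roi=np.zeros(H.shape,bool); roi[y0:y1,x0:x1]=1
    for nm,m,zz in(("yellow",(H>=20)&(H<=33)&(S>170)&(V>120),.214),("red",((H<5)|(H>174))&(S>150)&(V>70),.190),("orange",(H>5)&(H<14)&(S>190)&(V>120),.163)):
        m=(m&roi).astype(np.uint8); k,l,st,c=cv2.connectedComponentsWithStats(m)
        for i in range(1,k):
            if st[i,4]<15: continue
            ys,xs=np.where(l==i); uv=np.c_[xs,ys]
            r=cv2.minAreaRect(uv.astype(np.float32)); P=depthpts(n,uv,d)
            q=plane(n,uv,zz); w,v=np.linalg.eigh(np.cov(q[:,:2].T))
            print(n,nm,st[i],c[i].round(1),"plane",q.mean(0).round(4),"ang",np.degrees(np.arctan2(v[1,1],v[0,1])).round(1),"len",(np.sqrt(w*12)).round(3),"depthmed",np.median(P,0).round(3))
cv2.imwrite("pics/crop.png",np.hstack(ims)[:,:,::-1])
```

```text
top yellow [379 169   8  15  76] [382.2 176.4] plane [ 0.6549 -0.1775  0.214 ] ang -162.3 len [0.015 0.042] depthmed [ 0.657 -0.177  0.211]
top red [340 218  23   7  38] [351.6 221.1] plane [ 0.5256 -0.093   0.19  ] ang 107.7 len [0.005 0.065] depthmed [ 0.526 -0.093  0.19 ]
top orange [334 140  18  31 324] [341.7 155.2] plane [ 0.7303 -0.0608  0.163 ] ang -171.6 len [0.043 0.083] depthmed [ 0.741 -0.061  0.131]
side yellow [365 200  11  15  72] [369.6 206. ] plane [ 0.6476 -0.1837  0.214 ] ang -157.3 len [0.014 0.054] depthmed [ 0.649 -0.182  0.213]
side red [293 205  31  17 129] [305.4 212.6] plane [ 0.5159 -0.0777  0.19  ] ang 109.9 len [0.019 0.097] depthmed [ 0.528 -0.067  0.188]
side orange [326 167  43  25 652] [349.4 178.2] plane [ 0.7301 -0.0222  0.163 ] ang 109.6 len [0.082 0.116] depthmed [0.751 0.002 0.145]
side orange [346 193   9   4  30] [350.  194.7] plane [ 0.6799 -0.0787  0.163 ] ang 152.3 len [0.016 0.024] depthmed [ 0.731 -0.034  0.102]
```

View pics/crop.png

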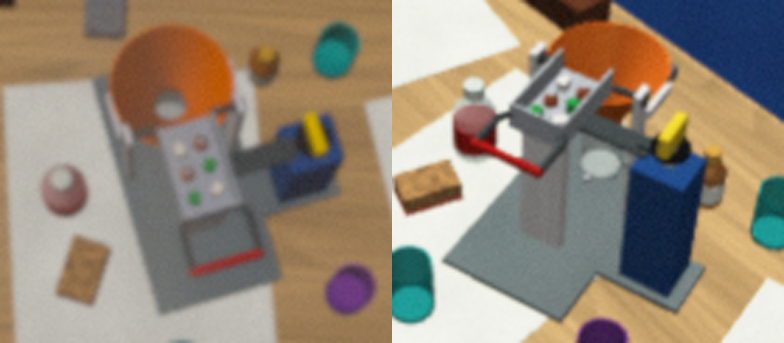

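The crop confirms the choice: knob bar (yellow, on the blue post), red handle bar at the robot's side, clear jar below the spout. The rig yaw is about 17.7°. Next I plan the transit to above the knob.

```bash
cat > plan.py <<'E'
from h import *
from scipy.spatial.transform import Rotation as R, Slerp
YAW=17.7
X=np.array([np.cos(np.radians(YAW)),np.sin(np.radians(YAW)),0]); Y=np.array([-X[1],X[0],0]); Z=np.array([0,0,1.])
HANDLE=np.array([.526,-.093,.186]); KNOB=np.array([.655,-.180,.201])
def now():
    o=ctrl.get_obs(); return np.array(o["tool_pos"]),R.from_euler("xyz",o["orientation"],degrees=True),o
def rows(p,r,wps,op):
    """wps: list of (pos,Rot); prints rounded rows, 8 per line"""
    out=[]
    for (pt,rt) in wps:
        s=r.inv().apply(pt-p)*100; w=(r.inv()*rt).as_rotvec()
        s=np.round(s,1); w=np.round(w,2)
        p=p+r.apply(s/100); r=r*R.from_rotvec(w); out.append([op,*(s+0.),*(w+0.)])
    for i in range(0,len(out),8): print(", ".join(" ".join(f"{v:g}," for v in q)[:-1] for q in out[i:i+8])); print()
    return p,r
def lerp(p,r,pt,rt,n):
    S=Slerp([0,1],R.concatenate([r,rt])); return [(p+(pt-p)*k/n,S(k/n)) for k in range(1,n+1)]
E
python3 - <<'E'
from plan import *
p,r,o=now()
up=np.array([p[0],p[1],.32]); w=[(np.array([p[0],p[1],.24]),r),(np.array([p[0],p[1],.28]),r),(up,r)]
tgt=R.from_euler("xyz",[180,0,YAW-180],degrees=True)
w+=lerp(up,r,np.r_[KNOB[:2],.30],tgt,21)
p,r=rows(p,r,w,5); print(p,r.as_euler("xyz",degrees=True))
E
```

```text
5, 0, 0, -4.1, 0, 0, 0, 5, 0, 0, -4, 0, 0, 0, 5, 0, 0, -4, 0, 0, 0, 5, 3.2, 2.9, 0.1, 0, 0, 0.12, 5, 3.6, 2.5, 0.1, 0, 0, 0.12, 5, 3.8, 2.1, 0.1, 0, 0, 0.11, 5, 4, 1.6, 0.1, 0, 0, 0.12, 5, 4.2, 1.1, 0.1, 0, 0, 0.12

5, 4.3, 0.7, 0.1, 0, 0, 0.12, 5, 4.3, 0.1, 0.1, 0, 0, 0.11, 5, 4.3, -0.4, 0.1, 0, 0, 0.12, 5, 4.3, -0.9, 0.1, 0, 0, 0.12, 5, 4.1, -1.4, 0.1, 0, 0, 0.12, 5, 3.9, -1.9, 0.1, 0, 0, 0.11, 5, 3.7, -2.2, 0.1, 0, 0, 0.12, 5, 3.4, -2.8, 0.1, 0, 0, 0.12

5, 3, -3.1, 0.1, 0, 0, 0.12, 5, 2.7, -3.4, 0.1, 0, 0, 0.11, 5, 2.2, -3.7, 0.1, 0, 0, 0.12, 5, 1.8, -4, 0.1, 0, 0, 0.12, 5, 1.3, -4.1, 0.1, 0, 0, 0.12, 5, 0.8, -4.3, 0.1, 0, 0, 0.11, 5, 0.3, -4.3, 0.1, 0, 0, 0.12, 5, -0.2, -4.3, 0.1, 0, 0, 0.12

[ 0.65531572 -0.17950106  0.30003174] [-1.79926987e+02 -4.48504150e-02 -1.62308693e+02]
```

Request:
{"api": "move_arm", "payload": {
  "moves": [5,0,0,-4.1,0,0,0,5,0,0,-4,0,0,0,5,0,0,-4,0,0,0,5,3.2,2.9,0.1,0,0,0.12,5,3.6,2.5,0.1,0,0,0.12,5,3.8,2.1,0.1,0,0,0.11,5,4,1.6,0.1,0,0,0.12,5,4.2,1.1,0.1,0,0,0.12]
}}

```text
clock: 0.9
tool_pos: [0.3391, 0.4363, 0.3155]
orientation: [180.0, -0.0, -54.9]
force: [0.9, 0.1, 0.7]
opening: 0.0503
gripper_force: 0.0
```

Request:
{"api": "move_arm", "payload": {
  "moves": [5,4.3,0.7,0.1,0,0,0.12,5,4.3,0.1,0.1,0,0,0.11,5,4.3,-0.4,0.1,0,0,0.12,5,4.3,-0.9,0.1,0,0,0.12,5,4.1,-1.4,0.1,0,0,0.12,5,3.9,-1.9,0.1,0,0,0.11,5,3.7,-2.2,0.1,0,0,0.12,5,3.4,-2.8,0.1,0,0,0.12]
}}

```text
clock: 1.7
tool_pos: [0.4974, 0.1271, 0.3078]
orientation: [180.0, 0.0, -108.7]
force: [1.2, 0.8, -0.1]
opening: 0.0498
gripper_force: 0.0
```

Request:
{"api": "move_arm", "payload": {
  "moves": [5,3,-3.1,0.1,0,0,0.12,5,2.7,-3.4,0.1,0,0,0.11,5,2.2,-3.7,0.1,0,0,0.12,5,1.8,-4,0.1,0,0,0.12,5,1.3,-4.1,0.1,0,0,0.12,5,0.8,-4.3,0.1,0,0,0.11,5,0.3,-4.3,0.1,0,0,0.12,5,-0.2,-4.3,0.1,0,0,0.12]
}}

```text
clock: 2.5
tool_pos: [0.6558, -0.1809, 0.2993]
orientation: [180.0, -0.0, -162.6]
force: [0.7, 1.5, 0.6]
opening: 0.0502
gripper_force: 0.0
```

Request:
{"api": "move_arm", "payload": {
  "moves": [5,0,0,0,0,0,0,5,0,0,0,0,0,0]
}}

```text
clock: 2.7
tool_pos: [0.6552, -0.1802, 0.2982]
orientation: [179.9, -0.1, -162.4]
force: [0.5, 0.4, 0.8]
opening: 0.0502
gripper_force: 0.0
```

Request:
{"api": "move_arm", "payload": {
  "moves": [5,0,0,3.5,0,0,0,5,0,0,3.5,0,0,0,5,0,0,2,0,0,0,5,0,0,0.8,0,0,0,5,0,0,0,0,0,0,5,0,0,0,0,0,0]
}}

```text
clock: 3.3
tool_pos: [0.6562, -0.1788, 0.2036]
orientation: [-179.9, 0.1, -162.2]
force: [-0.0, -0.3, 0.1]
opening: 0.0499
gripper_force: 0.0
```

Run:
```python
from plan import *
p,_=vision.snapshot("top"); s,_=vision.snapshot("side")
f=lambda a:cv2.resize(a,(400,400),interpolation=cv2.INTER_CUBIC)
cv2.imwrite("pics/k1.png",np.hstack([f(p[120:240,310:430]),f(s[130:250,300:420])])[:,:,::-1])
o=ctrl.get_obs(); print(o["joint_pos"],o["moment"],o["force"])
```

```text
[ 1.12860561e+00  2.08131673e+01  1.58471409e+00  2.34587387e-02
 -7.06108316e+01 -7.34053239e+01] [ 0.08040145 -0.17377678  0.02962689] [-0.17775156 -0.37238448 -0.7400186 ]
```

View pics/k1.png

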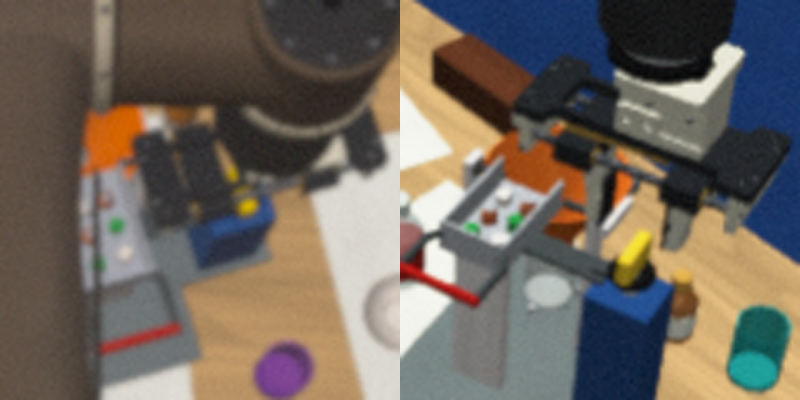

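Run:
```python
from plan import *
K,D,T=cam("side"); Ti=np.linalg.inv(T)
p,r,o=now()
print(p)
for y in(-.025,0,.025,):
  for z in (-.03,.008):
    q=p+r.apply([0,y,z]); c=Ti[:3,:3]@q+Ti[:3,3]
    uv=cv2.projectPoints(c.reshape(1,3),np.zeros(3),np.zeros(3),K,D)[0].ravel(); print(y,z,uv.round(1),"crop",(400+(uv[0]-300)*3.333).round(),((uv[1]-130)*3.333).round())
s,d=vision.snapshot("side"); cv2.imwrite("pics/k2.png",cv2.resize(s[150:250,320:420],(600,600),interpolation=cv2.INTER_CUBIC)[:,:,::-1])
```

```text
[ 0.65631415 -0.17906387  0.20379681]
-0.025 -0.03 [380.1 201.6] crop 667.0 239.0
-0.025 0.008 [378.5 212.1] crop 661.0 274.0
0 -0.03 [371.5 198. ] crop 638.0 227.0
0 0.008 [370.1 208.6] crop 633.0 262.0
0.025 -0.03 [363.  194.5] crop 610.0 215.0
0.025 0.008 [361.8 205.1] crop 606.0 250.0
```

View pics/k2.png

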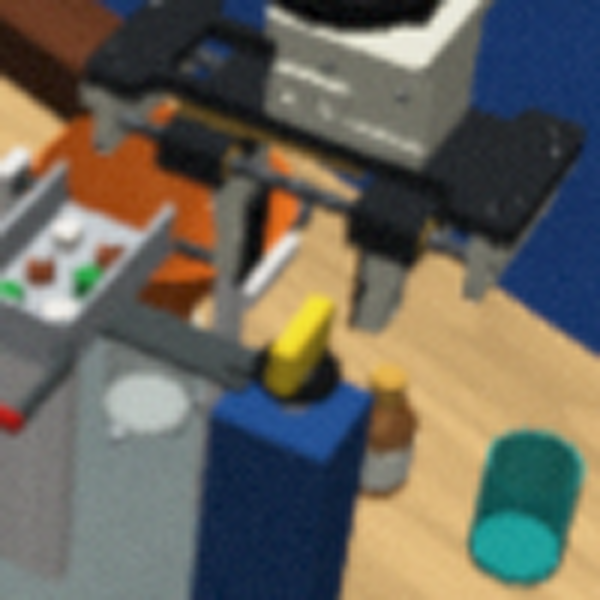

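Run:
```python
from plan import *
s,d=vision.snapshot("side"); p,r,o=now(); print(p)
for cx,cy in [(370,325),(370,315),(370,295),(390,280),(240,200),(235,240),(232,270),(232,290),(230,320),(300,340),(315,305)]:
    u,v=320+cx/6,150+cy/6; P=depthpts("side",[[u,v]],d)[0]; print((cx,cy),P.round(3),"tool",r.inv().apply(P-p).round(3))
```

```text
[ 0.65602252 -0.17916526  0.2032535 ]
(370, 325) [ 0.655 -0.216  0.239] tool [ 0.012 -0.035 -0.035]
(370, 315) [ 0.655 -0.215  0.244] tool [ 0.012 -0.034 -0.041]
(370, 295) [ 0.654 -0.214  0.255] tool [ 0.012 -0.033 -0.052]
(390, 280) [ 0.655 -0.222  0.269] tool [ 0.014 -0.041 -0.066]
(240, 200) [ 0.634 -0.153  0.279] tool [ 0.013  0.031 -0.075]
(235, 240) [ 0.636 -0.152  0.254] tool [ 0.011  0.032 -0.051]
(232, 270) [ 0.636 -0.152  0.237] tool [ 0.011  0.032 -0.034]
(232, 290) [ 0.687 -0.107  0.165] tool [-0.051  0.059  0.038]
(230, 320) [ 0.69  -0.106  0.143] tool [-0.054  0.06   0.061]
(300, 340) [ 0.648 -0.185  0.212] tool [ 0.009 -0.003 -0.008]
(315, 305) [ 0.668 -0.174  0.214] tool [-0.013  0.001 -0.01 ]
```

The picture shows the fingertips about 40 mm higher than the reported pose implies: depth puts them at z≈0.236, not 0.195. x and y agree. I'll lower in steps and check again.

Request:
{"api": "move_arm", "payload": {
  "moves": [5,0,0,1.5,0,0,0,5,0,0,1.5,0,0,0,5,0,0,0,0,0,0,5,0,0,0,0,0,0]
}}

```text
clock: 3.9
tool_pos: [0.6557, -0.1794, 0.1725]
orientation: [-180.0, 0.0, -162.3]
force: [-0.2, -0.2, -0.4]
opening: 0.0501
gripper_force: 0.0
```

```bash
cat > tips.py <<'E'
from plan import *
s,d=vision.snapshot("side"); p,r,o=now(); print(p,o["force"],o["moment"])
vv,uu=np.mgrid[150:240,330:410]; uv=np.c_[uu.ravel(),vv.ravel()]; P=depthpts("side",uv,d); t=r.inv().apply(P-p)
for sg in(-1,1):
    m=(abs(t[:,0])<.02)&(t[:,1]*sg>.018)&(t[:,1]*sg<.05)&(t[:,2]<.03)&(P[:,2]>.196)
    q=t[m]; print(sg,m.sum(),"tip tool-z",np.percentile(q[:,2],[95,99]).round(3),"world z",np.sort(P[m][:,2])[:5].round(3),"y range",np.percentile(q[:,1],[2,98]).round(3))
cv2.imwrite("pics/k3.png",cv2.resize(s[150:250,320:420],(600,600),interpolation=cv2.INTER_CUBIC)[:,:,::-1])
E
python3 tips.py
```

```text
[ 0.65598449 -0.17945027  0.17295986] [ 0.09901737 -0.13176398 -1.11577921] [ 0.01909448 -0.16599941 -0.00433245]
-1 361 tip tool-z [-0.037 -0.032] world z [0.199 0.201 0.203 0.204 0.205] y range [-0.049 -0.023]
1 186 tip tool-z [-0.033 -0.029] world z [0.201 0.202 0.202 0.202 0.202] y range [0.027 0.049]
```

View pics/k3.png

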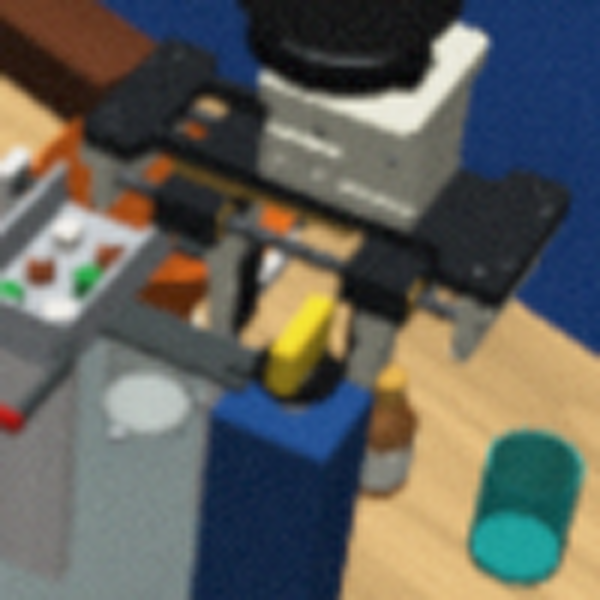

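The tips now flank the bar (crop (240,330) and (365,375)) at z≈0.202, so the true tip is 38 mm behind the stated one. I'll go slightly lower and close.

Request:
{"api": "move_arm", "payload": {
  "moves": [5,0,0,0.7,0,0,0,1,0,0,0,0,0,0,0.5,0,0,0,0,0,0,0.5,0,0,0,0,0,0,0.5,0,0,0,0,0,0,0.5,0,0,0,0,0,0]
}}

```text
clock: 4.55
tool_pos: [0.6557, -0.1795, 0.1651]
orientation: [-180.0, 0.0, -162.3]
force: [2.2, -11.7, -1.0]
opening: 0.0155
gripper_force: 5.7
```

```bash
python3 -c "
from plan import *
o=ctrl.get_obs();print(o)"
```

```text
{'clock': 4.55, 'joint_pos': array([ 1.09574887e+00,  2.21958811e+01, -1.46677110e+00,  3.07025092e-02,
       -6.63113269e+01, -7.34091367e+01]), 'qvel': array([-0.70714376, -0.04401832,  0.13814534,  1.99185553,  0.68990529,
        0.07246757]), 'tau': array([ 2.50305600e+00, -6.02059937e+01,  2.81149596e+01,  4.76366043e+00,
       -6.21149372e-01, -4.33483603e-02]), 'tool_pos': array([ 0.655669  , -0.17949288,  0.16510707]), 'orientation': array([-1.79965621e+02,  1.69050627e-02, -1.62301054e+02]), 'force': array([  2.19159333, -11.71860571,  -0.98858961]), 'moment': array([-3.87660163, -1.17226718,  0.10350847]), 'gripper_force': 5.743014067411423, 'opening': 0.015502689706081332}
```

Request:
{"api": "move_arm", "payload": {
  "moves": [0.5,0,0,0,0,0,0,0.5,0,0,0,0,0,0,0.5,0,0,0,0,0,0]
}}

```text
clock: 4.85
tool_pos: [0.6559, -0.1808, 0.1651]
orientation: [-179.9, 0.0, -162.3]
force: [1.5, -6.8, -1.5]
opening: 0.013
gripper_force: 29.9
```

Request:
{"api": "move_arm", "payload": {
  "moves": [0.5,0,-0.1,0,0,0,-0.1,0.5,0,0,0,0,0,-0.1,0.5,0,0,0,0,0,-0.1,0.5,0,0,0,0,0,0]
}}

```text
clock: 5.25
tool_pos: [0.6559, -0.1809, 0.1651]
orientation: [-180.0, -0.0, -145.0]
force: [1.0, -3.0, 0.5]
opening: 0.0128
gripper_force: 29.9
```

```bash
python3 -c "
from plan import *
o=ctrl.get_obs();print(o['moment'],o['force'],o['orientation'],o['tau'],o['joint_pos'])"
```

```text
[-1.20157816 -0.34320264  0.05686391] [ 1.03242382 -2.9548157   0.45864404] [-1.79950549e+02 -8.02300880e-03 -1.45044802e+02] [  2.15095125 -59.74672437  28.22179377   5.60626701  -0.21047167
   1.38102382] [ 9.86748168e-01  2.22479748e+01 -1.39153003e+00  4.96703102e-02
 -6.63395267e+01 -5.60514717e+01]
```

Request:
{"api": "move_arm", "payload": {
  "moves": [0.5,0,0,0,0,0,-0.1,0.5,0,0,0,0,0,-0.1,0.5,0,0,0,0,0,0]
}}

```text
clock: 5.55
tool_pos: [0.6559, -0.1808, 0.1651]
orientation: [-180.0, -0.0, -133.7]
force: [0.7, -4.9, -0.1]
opening: 0.0128
gripper_force: 29.9
```

Run:
```python
from plan import *
o=ctrl.get_obs();print(o['moment'],o['force'],o['orientation'],o['tau'])
s,_=vision.snapshot("side")
cv2.imwrite("pics/k4.png",cv2.resize(s[150:250,320:420],(600,600),interpolation=cv2.INTER_CUBIC)[:,:,::-1])
```

```text
[-1.49855245 -0.31385269  0.04214453] [ 0.7448873  -4.9137413  -0.09564634] [-1.79951760e+02 -2.17105198e-02 -1.33733998e+02] [  2.75382221 -59.7073102   28.15739214   5.24088934  -0.20484864
   1.36974279]
```

View pics/k4.png

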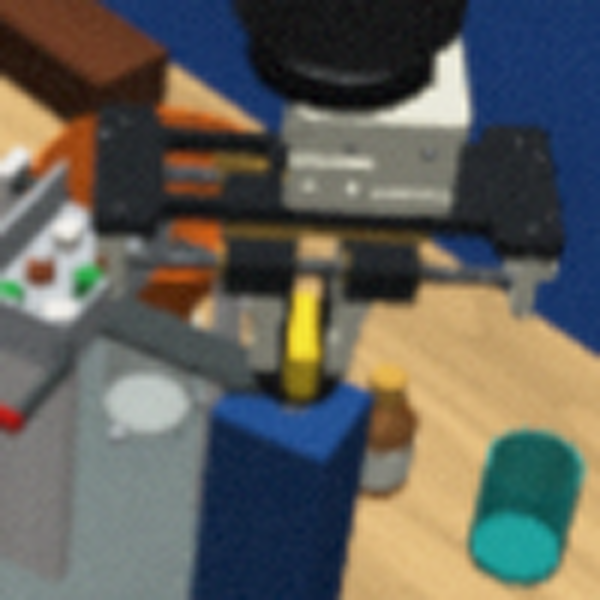

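The yellow bar at (300,345) has turned with the jaws by about 0.5 rad with almost no moment, well past any tight stop. Anticlockwise is the loosening way, so I continue to about 1.1 rad.

Request:
{"api": "move_arm", "payload": {
  "moves": [0.5,0,0,0,0,0,-0.1,0.5,0,0,0,0,0,-0.1,0.5,0,0,0,0,0,-0.1,0.5,0,0,0,0,0,-0.1,0.5,0,0,0,0,0,-0.1,0.5,0,0,0,0,0,-0.1,0.5,0,0,0,0,0,0,0.5,0,0,0,0,0,0]
}}

```text
clock: 6.4
tool_pos: [0.6558, -0.1809, 0.1651]
orientation: [-180.0, -0.1, -99.5]
force: [0.7, -5.4, 0.0]
opening: 0.0128
gripper_force: 30.0
```

Request:
{"api": "move_arm", "payload": {
  "moves": [0.5,0,0,0,0,0,0,4,0,0,0,0,0,0,4,0,0,0,0,0,0,4,0,0,0,0,0,0,4,0,0,-3,0,0,0,4,0,0,-4,0,0,0,4,0,0,-4,0,0,0,4,0,0,-2,0,0,0]
}}

```text
clock: 7.2
tool_pos: [0.6568, -0.1802, 0.2993]
orientation: [-179.7, 0.0, -99.3]
force: [0.8, -0.1, 0.4]
opening: 0.0397
gripper_force: 0.0
```

```bash
cat > kn.py <<'E'
from plan import *
s,d=vision.snapshot("side"); hsv=cv2.cvtColor(s,cv2.COLOR_RGB2HSV); H,S,V=[hsv[...,i].astype(int) for i in range(3)]
m=(H>=20)&(H<=33)&(S>150)&(V>100); m[:190]=0;m[225:]=0;m[:,:350]=0;m[:,390:]=0
ys,xs=np.where(m); P=depthpts("side",np.c_[xs,ys],d); P=P[(P[:,2]>.208)&(P[:,2]<.222)]
w,v=np.linalg.eigh(np.cov(P[:,:2].T)); print(len(P),P.mean(0),"ang",np.degrees(np.arctan2(v[1,1],v[0,1]))%180-YAW,np.sqrt(w*12))
E
python3 kn.py
python3 - <<'E'
from plan import *
p,r,o=now(); print(p,o["orientation"],o["joint_pos"])
E
```

```text
72 [ 0.65150582 -0.18129083  0.21274072] ang 64.2563577315251 [0.0147266  0.04370196]
[ 0.65756537 -0.18054003  0.30173146] [-1.79534766e+02 -1.06777837e-02 -9.93085343e+01] [  1.04166439  18.57155554  10.77016696   0.09507419 -81.74287732
 -10.36343533]
```

```bash
cat >> plan.py <<'E'
def hrot(tilt):  # tilt deg: + = tool points forward (+X rig)
    return R.from_rotvec(-np.radians(tilt)*Y)*R.from_euler("xyz",[180,0,YAW-90],degrees=True)
E
python3 - <<'E'
from plan import *
p,r,o=now(); rt=hrot(40); zt=rt.apply([0,0,1]); print(zt)
A=HANDLE-.08*X+.14*Z; B=HANDLE-.041*zt
p,r=rows(p,r,lerp(p,r,A,rt,8)+lerp(A,rt,B,rt,4),3.5); print(p,r.as_euler("xyz",degrees=True),B)
E
```

```text
[ 0.612359    0.19542868 -0.76604444]
3.5, -0.4, 2.7, -0.3, 0.08, -0.02, -0.06, 3.5, -0.5, 2.6, -0.6, 0.09, -0.02, -0.05, 3.5, -0.7, 2.6, -0.7, 0.08, -0.02, -0.06, 3.5, -0.8, 2.4, -0.9, 0.09, -0.02, -0.06, 3.5, -1, 2.3, -1.2, 0.08, -0.02, -0.05, 3.5, -1.1, 2.1, -1.2, 0.09, -0.02, -0.06, 3.5, -1.3, 1.9, -1.5, 0.08, -0.02, -0.05, 3.5, -1.4, 1.8, -1.5, 0.09, -0.03, -0.06

3.5, 0, 0.7, 2.9, 0, 0, 0, 3.5, 0, 0.7, 2.9, 0, 0, 0, 3.5, 0, 0.7, 3, 0, 0, 0, 3.5, 0, 0.8, 2.9, 0, 0, 0

[ 0.50042336 -0.10066337  0.21730181] [-139.88162002    0.19954686  -72.13002772] [ 0.50089328 -0.10101258  0.21740782]
```

Request:
{"api": "move_arm", "payload": {
  "moves": [3.5,-0.4,2.7,-0.3,0.08,-0.02,-0.06,3.5,-0.5,2.6,-0.6,0.09,-0.02,-0.05,3.5,-0.7,2.6,-0.7,0.08,-0.02,-0.06,3.5,-0.8,2.4,-0.9,0.09,-0.02,-0.06,3.5,-1,2.3,-1.2,0.08,-0.02,-0.05,3.5,-1.1,2.1,-1.2,0.09,-0.02,-0.06,3.5,-1.3,1.9,-1.5,0.08,-0.02,-0.05,3.5,-1.4,1.8,-1.5,0.09,-0.03,-0.06]
}}

```text
clock: 8.05
tool_pos: [0.4467, -0.1155, 0.3207]
orientation: [-140.0, 0.3, -71.9]
force: [-1.5, -1.4, -0.6]
opening: 0.0349
gripper_force: 0.0
```

Request:
{"api": "move_arm", "payload": {
  "moves": [3.5,0,0,0,0,0,0,3.5,0,0.7,2.9,0,0,0,3.5,0,0.7,2.9,0,0,0,3.5,0,0.7,3,0,0,0,3.5,0,0.8,2.9,0,0,0,3.5,0,0,0,0,0,0,3.5,0,0,0,0,0,0]
}}

```text
clock: 8.75
tool_pos: [0.4979, -0.1002, 0.2116]
orientation: [-140.4, 0.5, -72.1]
force: [-0.5, 0.4, 0.8]
opening: 0.0348
gripper_force: 0.0
```

```bash
cat > hl.py <<'E'
import sys
from plan import *
s,d=vision.snapshot("side"); p,r,o=now(); print(p,o["orientation"],o["joint_pos"].round(1),o["force"])
np.savez("pics/h.npz",p=s,d=d)
x0,y0=250,130
cv2.imwrite(f"pics/{sys.argv[1]}.png",cv2.resize(s[y0:y0+120,x0:x0+120],(600,600),interpolation=cv2.INTER_CUBIC)[:,:,::-1])
K,D,T=cam("side"); Ti=np.linalg.inv(T)
for nm,y,z in(("grasp",0,-.049),("tip-",-.0175,-.03),("tip+",.0175,-.03)):
    q=p+r.apply([0,y,z]); c=Ti[:3,:3]@q+Ti[:3,3]
    uv=cv2.projectPoints(c.reshape(1,3),np.zeros(3),np.zeros(3),K,D)[0].ravel(); print(nm,q.round(3),"crop",((uv-[x0,y0])*5).round())
E
python3 hl.py h1
```

```text
[ 0.49825978 -0.10034966  0.21268544] [-140.28810154    0.41808731  -72.11385789] [ -2.  -12.7 -36.3 -25.6 -31.   37.6] [-0.41431216  0.84737602  1.32941426]
grasp [ 0.469 -0.11   0.25 ] crop [241. 402.]
tip- [ 0.493 -0.102  0.247] crop [270. 378.]
tip+ [ 0.467 -0.11   0.225] crop [240. 441.]
```

View pics/h1.png

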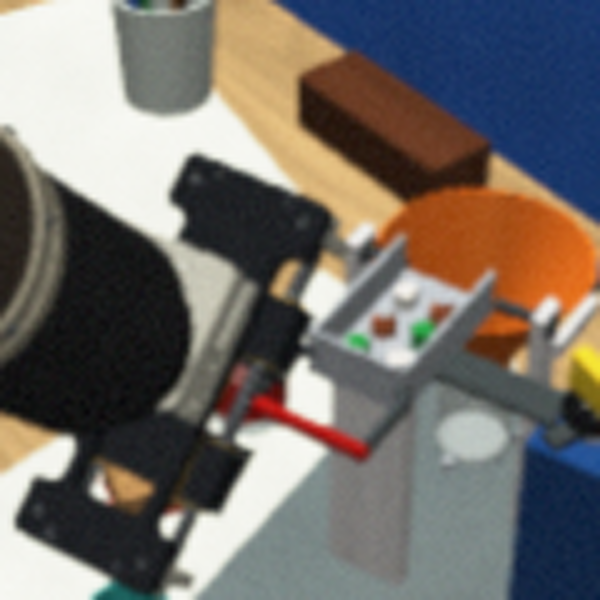

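Run:
```python
from plan import *
z=np.load("pics/h.npz"); d=z["d"]; s=z["p"]; p,r,o=now()
for cx,cy in[(275,330),(225,470),(258,385),(235,345),(300,350),(290,345),(205,230),(300,235),(50,510),(150,560),(195,500)]:
    P=depthpts("side",[[250+cx/5,130+cy/5]],d)[0]; print((cx,cy),P.round(3),"tool",r.inv().apply(P-p).round(3))
t=r.inv().apply(HANDLE-p); print("handle in tool",t.round(4))
uu,vv=np.meshgrid(np.arange(280,325),np.arange(190,230)); H=cv2.cvtColor(s,cv2.COLOR_RGB2HSV)[190:230,280:325].astype(int)
m=((H[...,0]<5)|(H[...,0]>174))&(H[...,1]>150); P=depthpts("side",np.c_[uu[m],vv[m]],d); t=(P-HANDLE)@np.c_[X,Y,Z]; k=(abs(t[:,0])<.02)&(abs(t[:,2])<.02); print(k.sum(),t[k].mean(0).round(4),t[k].min(0).round(4),t[k].max(0).round(4))
```

```text
(275, 330) [ 0.464 -0.143  0.324] tool [ 0.03  -0.036 -0.115]
(225, 470) [ 0.419 -0.163  0.277] tool [ 0.035  0.032 -0.111]
(258, 385) [ 0.451 -0.147  0.3  ] tool [ 0.03  -0.01  -0.106]
(235, 345) [ 0.442 -0.142  0.326] tool [ 0.022 -0.021 -0.13 ]
(300, 350) [ 0.555 -0.049  0.192] tool [-0.031 -0.041  0.061]
(290, 345) [ 0.469 -0.148  0.315] tool [ 0.036 -0.033 -0.106]
(205, 230) [ 0.458 -0.1    0.358] tool [-0.014 -0.063 -0.136]
(300, 235) [ 0.482 -0.139  0.367] tool [ 0.031 -0.078 -0.136]
(50, 510) [ 0.349 -0.123  0.264] tool [-0.024  0.082 -0.135]
(150, 560) [ 0.367 -0.176  0.264] tool [ 0.031  0.081 -0.134]
(195, 500) [ 0.399 -0.167  0.273] tool [ 0.032  0.049 -0.12 ]
handle in tool [ 0.0017 -0.005   0.0388]
69 [-0.0044 -0.0005  0.0039] [-0.0101 -0.0351 -0.0018] [0.0016 0.0359 0.0075]
```

The gripper is symmetric about its centre line in depth, so the 38 mm offset is along the tool axis. The bar lies 88 mm ahead of the grasp point and 5 mm off in y. I advance onto it and close.

Request:
{"api": "move_arm", "payload": {
  "moves": [3.5,0.2,-0.5,2,0,0,0,3.5,0,0,3,0,0,0,3.5,0,0,2.5,0,0,0,3.5,0,0,1.2,0,0,0,3.5,0,0,0,0,0,0,3.5,0,0,0,0,0,0]
}}

```text
clock: 9.4
tool_pos: [0.555, -0.0837, 0.1492]
orientation: [-140.2, 0.4, -72.1]
force: [-0.3, 0.2, 0.5]
opening: 0.0351
gripper_force: 0.0
```

```bash
python3 hl.py h2
python3 - <<'E'
from plan import *
p,r,o=now(); print("handle in tool",r.inv().apply(HANDLE-p).round(4),o["force"])
E
```

```text
[ 0.55496004 -0.08374026  0.14947349] [-140.21191894    0.38405304  -72.10829412] [ -1.   -2.  -34.7 -33.5 -22.6  45.9] [ 0.1572613   0.6821806  -0.31290547]
grasp [ 0.525 -0.094  0.187] crop [309. 425.]
tip- [ 0.55  -0.086  0.184] crop [335. 402.]
tip+ [ 0.524 -0.094  0.161] crop [307. 461.]
handle in tool [-0.0003 -0.     -0.0475] [ 0.1572613   0.6821806  -0.31290547]
```

View pics/h2.png

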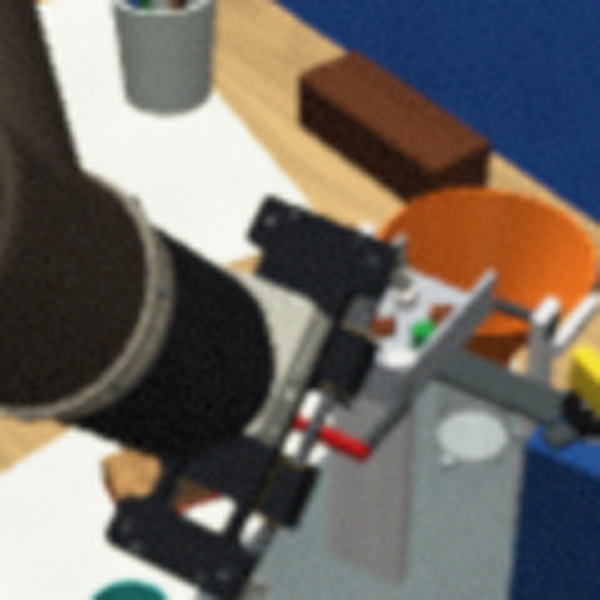

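The bar (crop (330,432)) lies between the finger carriers; closing.

Request:
{"api": "move_arm", "payload": {
  "moves": [0.4,0,0,0,0,0,0,0.4,0,0,0,0,0,0,0.4,0,0,0,0,0,0,0.4,0,0,0,0,0,0,0.4,0,0,0,0,0,0,0.4,0,0,0,0,0,0]
}}

```text
clock: 10.05
tool_pos: [0.5545, -0.0836, 0.1479]
orientation: [-140.3, 0.4, -72.1]
force: [-5.9, -2.0, 3.7]
opening: 0.0085
gripper_force: 30.0
```

```bash
cat > arc.py <<'E'
import sys
from plan import *
a,b,n=map(float,sys.argv[1:4])  # from/to pan angle (rad), rows
p,r,o=now(); HG=HANDLE+.158*X-.014*Z
rel=p-HG
w=[]
for k in range(1,int(n)+1):
    q=R.from_rotvec(Y*(b-a)*k/n); w.append((HG+q.apply(rel),q*r))
p,r=rows(p,r,w,0.4); print(p,r.as_euler("xyz",degrees=True),o["force"],o["joint_pos"].round(1))
E
python3 arc.py 0 1.0 20
```

```text
0.4, 0, -0.3, -0.6, -0.05, 0, 0, 0.4, 0, -0.4, -0.5, -0.05, 0, 0, 0.4, 0, -0.3, -0.6, -0.05, 0, 0, 0.4, 0, -0.3, -0.5, -0.05, 0, 0, 0.4, 0, -0.4, -0.6, -0.05, 0, 0, 0.4, 0, -0.3, -0.6, -0.05, 0, 0, 0.4, 0, -0.3, -0.5, -0.05, 0, 0, 0.4, 0, -0.3, -0.6, -0.05, 0, 0

0.4, 0, -0.4, -0.6, -0.05, 0, 0, 0.4, 0, -0.3, -0.5, -0.05, 0, 0, 0.4, 0, -0.3, -0.6, -0.05, 0, 0, 0.4, -0.1, -0.4, -0.5, -0.05, 0, 0, 0.4, 0, -0.3, -0.6, -0.05, 0, 0.01, 0.4, 0, -0.3, -0.6, -0.05, 0, 0, 0.4, 0, -0.4, -0.5, -0.05, 0, 0, 0.4, 0, -0.3, -0.6, -0.05, 0, 0

0.4, 0, -0.3, -0.5, -0.05, 0, 0, 0.4, 0, -0.3, -0.6, -0.05, 0, 0, 0.4, 0, -0.4, -0.6, -0.05, 0, 0, 0.4, 0, -0.3, -0.5, -0.05, 0, 0

[ 0.59112741 -0.07195223  0.26650493] [162.37207304   0.46054259 -72.67365871] [-5.87866377 -1.95926012  3.6812037 ] [ -1.   -1.9 -34.7 -33.5 -22.6  46. ]
```

Request:
{"api": "move_arm", "payload": {
  "moves": [0.4,0,-0.3,-0.6,-0.05,0,0,0.4,0,-0.4,-0.5,-0.05,0,0,0.4,0,-0.3,-0.6,-0.05,0,0,0.4,0,-0.3,-0.5,-0.05,0,0,0.4,0,0,0,0,0,0]
}}

```text
clock: 10.55
tool_pos: [0.552, -0.0842, 0.1732]
orientation: [-152.0, 0.4, -72.0]
force: [-4.4, -6.5, -0.8]
opening: 0.009
gripper_force: 30.0
```

```bash
cat > ang.py <<'E'
from plan import *
# pan angle from red handle pixels in side depth, and chip colours count in pan
s,d=vision.snapshot("side"); hsv=cv2.cvtColor(s,cv2.COLOR_RGB2HSV).astype(int); H,S,V=[hsv[...,i] for i in range(3)]
m=((H<5)|(H>174))&(S>150); m[:120]=0;m[240:]=0;m[:,:270]=0;m[:,360:]=0
ys,xs=np.where(m); P=depthpts("side",np.c_[xs,ys],d); HG=HANDLE+.158*X-.014*Z
t=(P-HG)@np.c_[X,Y,Z]; rad=np.hypot(t[:,0],t[:,2]); k=(abs(rad-.1586)<.012)&(abs(t[:,1])<.045)
a=np.arctan2(t[k,2],-t[k,0])-np.arctan2(.014,.158); print("pan angle",k.sum(),np.median(a).round(3),"y",t[k,1].min().round(3),t[k,1].max().round(3))
p,r,o=now(); print(p,o["orientation"],o["force"],"grip pt",((p+r.apply([0,0,-.0475])-HG)@np.c_[X,Y,Z]).round(4))
E
python3 ang.py
```

```text
pan angle 20 0.213 y -0.036 -0.018
[ 0.55188829 -0.08429245  0.17271217] [-151.92772292    0.43145272  -72.05569356] [-4.00788111 -3.85865842 -0.18386393] grip pt [-0.153   0.      0.0426]
```

Request:
{"api": "move_arm", "payload": {
  "moves": [0.4,0,-0.4,-0.6,-0.05,0,0,0.4,0,-0.3,-0.5,-0.05,0,0,0.4,0,-0.2,-0.3,-0.03,0,0,0.4,0,-0.1,-0.3,-0.02,0,0,0.4,0,-0.2,-0.3,-0.03,0,0,0.4,0,-0.1,-0.3,-0.02,0,0,0.4,0,-0.2,-0.3,-0.03,0,0,0.4,0,-0.1,-0.2,-0.02,0,0]
}}

```text
clock: 11.4
tool_pos: [0.556, -0.083, 0.2048]
orientation: [-166.3, 0.5, -72.1]
force: [-4.7, 1.0, 1.5]
opening: 0.0089
gripper_force: 30.0
```

Request:
{"api": "move_arm", "payload": {
  "moves": [0.4,0,-0.2,-0.3,-0.03,0,0,0.4,0,-0.2,-0.3,-0.02,0,0,0.4,0,-0.2,-0.3,-0.03,0,0,0.4,0,-0.1,-0.2,-0.02,0,0,0.4,0,-0.2,-0.3,-0.03,0,0,0.4,0,-0.2,-0.3,-0.02,0,0,0.4,0,-0.1,-0.3,-0.03,0,0,0.4,0,-0.2,-0.2,-0.02,0,0]
}}

```text
clock: 12.2
tool_pos: [0.5649, -0.0802, 0.2293]
orientation: [-177.8, 0.5, -72.1]
force: [-12.5, 1.3, 9.6]
opening: 0.0088
gripper_force: 30.0
```

```bash
python3 ang.py; python3 arc.py 0.62 1.0 8
```

```text
pan angle 35 0.648 y -0.036 -0.005
[ 0.56501444 -0.08019194  0.22948512] [-177.92688871    0.48572415  -72.08941143] [-13.65373757   1.85981726  11.31879981] grip pt [-1.187e-01 -1.000e-04  1.050e-01]
0.4, 0, -0.3, -0.5, -0.05, 0, 0, 0.4, 0, -0.3, -0.6, -0.04, 0, 0, 0.4, 0, -0.3, -0.5, -0.05, 0, 0, 0.4, 0, -0.3, -0.6, -0.05, 0, 0, 0.4, 0, -0.3, -0.5, -0.05, 0, 0, 0.4, 0, -0.3, -0.5, -0.04, 0, 0, 0.4, 0, -0.3, -0.6, -0.05, 0, 0, 0.4, 0, -0.4, -0.5, -0.05, 0, 0

[ 0.59374511 -0.0712542   0.26853135] [160.30071507   0.48572415 -72.08941143] [-13.65373757   1.85981726  11.31879981] [ 11.    8.6 -11.2  -0.8 -68.2   7.2]
```

Request:
{"api": "move_arm", "payload": {
  "moves": [0.4,0,-0.2,-0.6,-0.05,0,0,0.4,0,-0.3,-0.6,-0.04,0,0,0.4,0,-0.2,-0.5,-0.05,0,0,0.4,0,-0.3,-0.6,-0.05,0,0,0.4,0,-0.3,-0.5,-0.05,0,0,0.4,0,-0.3,-0.5,-0.05,0,0,0.4,0,0,0,0,0,0,0.4,0,0,0,0,0,0]
}}

```text
clock: 13.05
tool_pos: [0.5846, -0.0737, 0.2597]
orientation: [165.8, 0.5, -72.1]
force: [-1.1, 3.9, -0.6]
opening: 0.009
gripper_force: 30.0
```

```bash
python3 ang.py
python3 - <<'E'
from plan import *
p,_=vision.snapshot("top"); s,_=vision.snapshot("side")
f=lambda a:cv2.resize(a,(400,400),interpolation=cv2.INTER_CUBIC)
cv2.imwrite("pics/t1.png",np.hstack([f(p[120:220,290:390]),f(s[140:240,290:390])])[:,:,::-1])
for n,a in(("top",p[120:200,300:380]),("side",s[150:240,300:380])):
    h=cv2.cvtColor(a,cv2.COLOR_RGB2HSV).astype(int); m=(h[...,0]>45)&(h[...,0]<75)&(h[...,1]>110); print(n,"green",m.sum(),np.argwhere(m)[:12].tolist())
E
```

```text
pan angle 36 0.92 y -0.036 0.033
[ 0.5845909  -0.07371944  0.25971292] [165.83755325   0.52066175 -72.08071665] [-0.96112867  4.13793132 -2.57913865] grip pt [-0.0847  0.0002  0.1338]
top green 0 []
side green 0 []
```

Request:
{"api": "move_arm", "payload": {
  "moves": [0.4,0,-0.3,-0.5,-0.05,0,0,0.4,0,-0.2,-0.4,-0.04,0,0,0.4,0,0,0,0,0,0,0.4,0,0,0,0,0,0,0.4,0,0,0,0,0,0,0.4,0,0,0,0,0,0,0.4,0,0,0,0,0,0,0.4,0,0,0,0,0,0]
}}

```text
clock: 14.0
tool_pos: [0.5913, -0.0716, 0.2673]
orientation: [160.7, 0.5, -72.1]
force: [-0.6, 5.9, -4.1]
opening: 0.0085
gripper_force: 30.0
```

```bash
python3 ang.py; python3 arc.py 1.0 0.06 20
python3 - <<'E'
from plan import *
p,_=vision.snapshot("top"); s,_=vision.snapshot("side")
f=lambda a:cv2.resize(a,(400,400),interpolation=cv2.INTER_CUBIC)
cv2.imwrite("pics/t2.png",np.hstack([f(p[120:220,290:390]),f(s[140:240,290:390])])[:,:,::-1])
E
```

```text
pan angle 60 0.997 y -0.037 0.043
[ 0.59129256 -0.07158787  0.26726543] [160.74215288   0.5236755  -72.0923273 ] [-0.82989875  6.87408271 -3.19908636] grip pt [-0.0736  0.0002  0.1401]
0.4, 0, 0.3, 0.6, 0.05, 0, 0, 0.4, 0, 0.2, 0.5, 0.04, 0, 0, 0.4, 0, 0.3, 0.6, 0.05, 0, 0, 0.4, 0, 0.3, 0.5, 0.05, 0, 0, 0.4, 0, 0.3, 0.6, 0.04, 0, 0, 0.4, 0, 0.2, 0.5, 0.05, 0, 0, 0.4, 0, 0.3, 0.6, 0.05, 0, 0, 0.4, 0, 0.3, 0.5, 0.05, 0, 0

0.4, 0, 0.2, 0.6, 0.04, 0, 0, 0.4, 0, 0.3, 0.5, 0.05, 0, 0, 0.4, 0, 0.3, 0.6, 0.05, 0, 0, 0.4, 0, 0.2, 0.5, 0.04, 0, 0, 0.4, 0, 0.3, 0.6, 0.05, 0, -0.01, 0.4, 0.1, 0.3, 0.5, 0.05, 0, 0, 0.4, 0, 0.3, 0.6, 0.04, 0, 0, 0.4, 0, 0.2, 0.5, 0.05, 0, 0

0.4, 0, 0.3, 0.6, 0.05, 0, 0, 0.4, 0, 0.3, 0.5, 0.05, 0, 0, 0.4, 0, 0.2, 0.6, 0.04, 0.01, 0, 0.4, 0, 0.3, 0.5, 0.05, 0, 0

[ 0.55297856 -0.08413619  0.15621922] [-1.45396072e+02 -1.10636270e-01 -7.18286543e+01] [-0.82989875  6.87408271 -3.19908636] [ 12.7  23.7  10.7   1.2 -96.2   5.2]
```

View pics/t2.png

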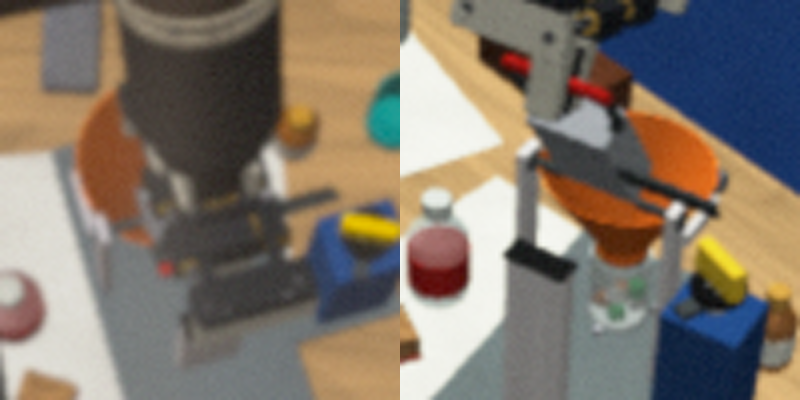

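The pan is steep. Inside the jar at side (620,295) both green chips, terracotta and white show. I lower along the same arc.

Request:
{"api": "move_arm", "payload": {
  "moves": [0.4,0,0.3,0.6,0.05,0,0,0.4,0,0.2,0.5,0.04,0,0,0.4,0,0.3,0.6,0.05,0,0,0.4,0,0.3,0.5,0.05,0,0,0.4,0,0.3,0.6,0.04,0,0,0.4,0,0.2,0.5,0.05,0,0,0.4,0,0.3,0.6,0.05,0,0,0.4,0,0.3,0.5,0.05,0,0]
}}

```text
clock: 14.95
tool_pos: [0.564, -0.0805, 0.2283]
orientation: [-177.3, 0.5, -72.1]
force: [7.4, 6.0, -9.4]
opening: 0.0092
gripper_force: 30.0
```

```bash
python3 ang.py; python3 arc.py 0.63 0.04 12
```

```text
pan angle 35 0.636 y -0.037 -0.006
[ 0.56370896 -0.08040483  0.22784316] [-176.97621446    0.51230546  -72.14652253] [ 10.25062676   2.59490598 -16.71244634] grip pt [-1.208e-01  1.000e-04  1.033e-01]
0.4, 0, 0.3, 0.6, 0.05, 0, 0, 0.4, 0, 0.3, 0.5, 0.05, 0, 0, 0.4, 0, 0.3, 0.6, 0.05, 0, 0, 0.4, 0, 0.3, 0.6, 0.05, 0, 0, 0.4, 0, 0.3, 0.6, 0.05, 0, 0, 0.4, 0, 0.3, 0.5, 0.04, 0, 0, 0.4, 0, 0.2, 0.6, 0.05, 0, 0, 0.4, 0, 0.3, 0.6, 0.05, 0, 0

0.4, 0, 0.3, 0.6, 0.05, 0, 0, 0.4, 0.1, 0.3, 0.5, 0.05, 0, 0, 0.4, 0, 0.3, 0.6, 0.05, 0, 0, 0.4, 0, 0.3, 0.6, 0.05, 0, -0.01

[ 0.55326693 -0.08411032  0.15242619] [-143.16885737    0.18045634  -71.67951398] [ 10.25062676   2.59490598 -16.71244634] [ 10.9   8.  -12.2  -0.9 -66.9   7.3]
```

Request:
{"api": "move_arm", "payload": {
  "moves": [0.4,0,0.2,0.7,0.05,0,0,0.4,0,0.3,0.5,0.05,0,0,0.4,0,0.3,0.6,0.05,0,0,0.4,0,0.3,0.6,0.05,0,0,0.4,0,0.3,0.6,0.05,0,0,0.4,0,0.3,0.5,0.04,0,0,0.4,0,0.2,0.6,0.05,0,0,0.4,0,0,0,0,0,0]
}}

```text
clock: 15.8
tool_pos: [0.5521, -0.0845, 0.1848]
orientation: [-157.9, 0.4, -72.1]
force: [0.6, 6.7, -1.7]
opening: 0.009
gripper_force: 30.0
```

```bash
python3 ang.py; python3 arc.py 0.29 0.02 6
```

```text
pan angle 25 0.3 y -0.038 -0.018
[ 0.5521655  -0.08446248  0.18522653] [-158.06809543    0.44275585  -72.13164105] [-1.16856872  5.29849813 -1.31150144] grip pt [-0.1482 -0.0002  0.0573]
0.4, 0, 0.3, 0.5, 0.04, 0, 0, 0.4, 0, 0.2, 0.6, 0.05, 0, 0, 0.4, 0, 0.3, 0.5, 0.04, 0, 0, 0.4, 0, 0.2, 0.5, 0.05, 0, 0, 0.4, 0, 0.3, 0.5, 0.04, 0, 0, 0.4, 0, 0.3, 0.6, 0.05, 0, 0

[ 0.55312733 -0.08386272  0.14954803] [-142.59823496    0.44275585  -72.13164105] [-1.16856872  5.29849813 -1.31150144] [  8.2  -1.1 -29.6  -6.2 -40.1  13.6]
```

Request:
{"api": "move_arm", "payload": {
  "moves": [0.4,0,0.3,0.5,0.04,0,0,0.4,0,0.2,0.6,0.05,0,0,0.4,0,0.3,0.5,0.04,0,0,0.4,0,0.2,0.5,0.05,0,0,0.4,0,0.3,0.5,0.04,0,0,0.4,0,0.3,0.6,0.05,0,0,0.4,0,0,0,0,0,0]
}}

```text
clock: 16.55
tool_pos: [0.5531, -0.0843, 0.1487]
orientation: [-142.6, 0.5, -72.1]
force: [-1.5, 6.4, -1.1]
opening: 0.0089
gripper_force: 30.0
```

```bash
python3 ang.py
```

```text
pan angle 36 0.036 y -0.036 0.006
[ 0.55309861 -0.08411011  0.1489871 ] [-142.71763009    0.51455194  -72.13853305] [-3.52615996  2.4619767  -0.93448422] grip pt [-0.1583 -0.0002  0.0148]
```

Request:
{"api": "move_arm", "payload": {
  "moves": [0.4,0,0.1,0.2,0.02,0,0,0.4,0,0,0,0,0,0,1.6,0,0,0,0,0,0,3.5,0,0,0,0,0,0,3.5,0,0,0,0,0,0,3.5,0,0,0,0,0,0]
}}

```text
clock: 17.2
tool_pos: [0.5546, -0.0836, 0.1476]
orientation: [-141.4, 0.4, -72.1]
force: [1.2, 0.2, 0.5]
opening: 0.0327
gripper_force: 0.0
```

Request:
{"api": "move_arm", "payload": {
  "moves": [3.5,0,0,-2,0,0,0,3.5,0,0,-3,0,0,0,3.5,0,0,-4,0,0,0,3.5,0,0,-4,0,0,0,3.5,0,0,-4,0,0,0,3.5,0,0,0,0,0,0]
}}

```text
clock: 17.8
tool_pos: [0.4537, -0.1185, 0.2863]
orientation: [-141.0, 0.1, -72.1]
force: [0.2, -0.1, 0.3]
opening: 0.0352
gripper_force: 0.0
```

```bash
python3 ang.py; python3 kn.py
python3 - <<'E'
from plan import *
HG=HANDLE+.158*X-.014*Z
for n in("side","top"):
    s,d=vision.snapshot(n); h=cv2.cvtColor(s,cv2.COLOR_RGB2HSV).astype(int)
    vv,uu=np.mgrid[130:260,280:400]; uv=np.c_[uu.ravel(),vv.ravel()]; t=(depthpts(n,uv,d)-HG)@np.c_[X,Y,Z]; c=h[130:260,280:400].reshape(-1,3)
    # anything on the pan floor standing above it
    k=(t[:,0]>-.1)&(t[:,0]<-.005)&(abs(t[:,1])<.024)&(t[:,2]>-.01)&(t[:,2]<.03)
    print(n,"pan pts",k.sum(),"z",np.percentile(t[k,2],[5,50,95,99]).round(4),"sat",np.percentile(c[k,1],[50,95,99]),"V",np.percentile(c[k,2],[5,50,99]))
    if n=="side": cv2.imwrite("pics/end.png",cv2.resize(s[180:250,310:380],(420,420),interpolation=cv2.INTER_CUBIC)[:,:,::-1])
    z=np.load(f"pics/{n}0.npz"); t0=(depthpts(n,uv,z["d"])-HG)@np.c_[X,Y,Z]; k=(t0[:,0]>-.1)&(t0[:,0]<-.005)&(abs(t0[:,1])<.024)&(t0[:,2]>-.01)&(t0[:,2]<.03)
    print(" before",k.sum(),np.percentile(t0[k,2],[5,50,95,99]).round(4),"sat",np.percentile(cv2.cvtColor(z["p"],cv2.COLOR_RGB2HSV)[130:260,280:400].reshape(-1,3)[k,1],[50,95,99]))
E
```

```text
pan angle 78 0.024 y -0.036 0.044
[ 0.45386071 -0.11792126  0.28372108] [-141.1262929     0.25485916  -72.16205872] [ 0.19551977  0.77788318 -0.27533267] grip pt [-0.2641 -0.002   0.1487]
73 [ 0.65122126 -0.18160734  0.21285195] ang 62.73785480387157 [0.01514431 0.04382943]
side pan pts 200 z [-0.0018  0.0003  0.0037  0.0281] sat [11.   13.   16.05] V [195.9 210.  214. ]
 before 216 [-0.0017  0.0041  0.0164  0.0288] sat [ 13.  157.  174.4]
top pan pts 490 z [-0.0058 -0.0014  0.004   0.0063] sat [10. 14. 17.] V [152. 157. 162.]
 before 493 [-0.0061  0.0001  0.0129  0.0162] sat [ 11.    72.4  118.08]
```

Run:
```python
from plan import *
HG=HANDLE+.158*X-.014*Z
for n in("top","side"):
    s,d=vision.snapshot(n); z=np.load(f"pics/{n}0.npz")
    df=np.abs(cv2.GaussianBlur(s,(3,3),0).astype(int)-cv2.GaussianBlur(z["p"],(3,3),0)).max(2)>35
    k,l,st,c=cv2.connectedComponentsWithStats(df.astype(np.uint8))
    for i in range(1,k):
        if st[i,4]>=4:
            u,v=c[i].round().astype(int); P=depthpts(n,[[u,v]],d)[0]
            print(n,st[i],c[i].round(),"rig",((P-HG)@np.c_[X,Y,Z]).round(3),"rgb",s[v,u],"was",z["p"][v,u])
    # spout hole from above: print colours around changed region
s,d=vision.snapshot("side"); hh=cv2.cvtColor(s,cv2.COLOR_RGB2HSV)[195:228,328:356]
for nm,lo,hi in(("green",45,80),("terra",3,14)):
    m=((hh[...,0]>=lo)&(hh[...,0]<=hi)&(hh[...,1]>50)).astype(np.uint8); k,l,st,c=cv2.connectedComponentsWithStats(m); print(nm,st[1:].tolist())
print("moved? force",ctrl.get_obs()["force"])
```

```text
top [327 166   7   4  21] [331. 167.] rig [ 0.054 -0.002 -0.142] rgb [ 99 124  80] was [150 145 142]
top [374 169  11  10  55] [378. 174.] rig [-0.049 -0.111  0.035] rgb [194 159  22] was [101  85  38]
top [385 174   6   7  31] [388. 177.] rig [-0.067 -0.135  0.042] rgb [198 165   0] was [53 59 80]
top [339 178   5   5  21] [341. 180.] rig [-0.028 -0.007 -0.003] rgb [151 150 156] was [135 105  97]
top [381 179   6   6  31] [383. 182.] rig [-0.072 -0.122  0.016] rgb [47 39 33] was [177 145   0]
top [342 185   6   6  23] [344. 187.] rig [-0.051 -0.01  -0.007] rgb [155 155 160] was [ 65 129  70]
top [335 189   5   5  17] [337. 191.] rig [-0.057  0.014 -0.005] rgb [155 154 159] was [128 104  98]
top [337 197   5   5  21] [339. 199.] rig [-0.083  0.015 -0.001] rgb [155 153 162] was [ 69 129  74]
top [  281   231   168   158 12429] [368. 325.] rig [-0.415  0.075  0.502] rgb [60 50 40] was [152 119  82]
top [  25  287   84   59 2073] [ 70. 316.] rig [-0.179  0.924 -0.173] rgb [155 122  83] was [67 51 34]
top [  0 295  24   7 148] [ 11. 298.] rig [ 0.059  1.55  -0.936] rgb [117 110 107] was 
[... 2105 characters left out ...]
 -0.11   0.018] rgb [32 32 28] was [98 83 16]
side [339 212  12   8  63] [344. 215.] rig [ 0.017 -0.007 -0.125] rgb [128 141 127] was [181 191 187]
side [ 120  248   36   57 1002] [137. 274.] rig [-0.484  0.391 -0.17 ] rgb [217 182 123] was [24 25 26]
side [115 290   4   2   4] [116. 290.] rig [-0.621  0.18   0.079] rgb [73 61 51] was [31 27 19]
side [ 91 296  20   9  36] [100. 300.] rig [-0.658  0.176  0.091] rgb [97 84 73] was [35 27 21]
side [ 86 310  55  31 322] [115. 331.] rig [-0.671  0.151  0.016] rgb [20 23 22] was [32 27 24]
green [[20, 15, 3, 4, 9], [14, 21, 4, 3, 9]]
terra [[15, 0, 13, 9, 83], [17, 15, 1, 2, 2], [11, 18, 2, 2, 3]]
moved? force [-0.52042315 -0.25945939 -0.84058082]
```

The pan is empty, nothing stray shows on the bench or in the funnel, and the jar region is the only place that filled. The knob is at about 1.1 rad and the robot is clear.

```bash
python3 -c "
from plant import ctrl
print(ctrl.close_job())"
```

```text
the job is handed in; nothing more can be done
None
```

I handed the job in at about 18 s of the 66 s: knob loosened about 1.1 rad anticlockwise, chips tipped into the jar (pan empty, no strays in the images; six not counted one by one), pan lowered to level, robot clear; no verdict came back.

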